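# Find the centrifuge adapter that still takes the plug gauge

## Task

Three blue centrifuge adapters stand in the white rack; two have shrunk inside in the autoclave and only one is still to size. Try the green-handled plug gauge gently in them, never forcing it (keep under about 15 N), until you find the one it drops into right down to its collar, and leave the gauge standing fully home in that adapter, in its place in the rack. Stand the other two adapters upright in the orange reject tray, and leave everything else on the bench alone.

Things in the scene. Friction and masses are not known exactly. Their poses are not given: they have to be found in the camera images.
- gauge_handle (a point): plug gauge: steel pin with a collar and a bright-green SQUARE handle, 0.2 kg, starting upright in the grey stand. This point is the middle of the handle, 22 x 22 mm and 50 mm tall (25 mm above and below); z runs up the gauge, x and y are square to the handle's flats. The pin's foot is 86 mm below this point.
- gauge_collar (a point): the centre of the underside of the gauge's steel collar, on its axis, 31 mm below the handle's middle. The collar is 40 mm across, 6 mm thick, and rests on the stand's top at the start. Below it are 55 mm of round pin, 24 mm across, the last 5 mm tapering to 19 mm at the foot.
- gauge_stand: grey block fixed to the bench, 70 x 70 mm, 60 mm high, with a 29 mm through hole down its middle in which the gauge stands; origin at the centre of its underside
- rack: white rack fixed to the bench, 76 mm (its x) by 296 mm (its y), 24 mm high, with three square pockets in a row along its y, 110 mm apart, the middle one at its centre; pockets 53 mm wide, each floored by a rubber pad 14 mm above the bench (10 mm below the rim); each holds one adapter with 1.5 mm of play. Origin at the centre of its underside
- tray: shallow open orange tray fixed to the bench, for rejects: 260 mm (its x) by 130 mm (its y) outside, 25 mm high, walls and floor 4 mm thick; origin at the centre of its underside. Room for two adapters side by side along its x
- adapter_1_center (a point): blue plastic centrifuge adapter 1 of three that look alike (numbered along the rack's y, lowest y first): an upright cylinder 50 mm across, 66 mm tall, closed below, 0.13 kg, with one bore in its top. This point is on its axis, 33 mm above its foot; z is its axis. Which adapter is the sound one differs from start to start and cannot be seen, only felt.
- adapter_1_mouth (a point): centre of the bore's mouth in adapter 1's top, 33 mm above its middle. The bore is 26 mm wide for 25 mm; a black split dust seal 8 mm down hides the rest and gives no resistance. Below 25 mm a sound bore is 30 mm wide to 61 mm deep: the gauge goes in 55 mm, till its collar lands on the top. A shrunk one has a hard wall leaving 17 mm: the gauge stops dead at 25 mm.
- adapter_2_center (a point): blue plastic centrifuge adapter 2 of three that look alike (numbered along the rack's y, lowest y first): an upright cylinder 50 mm across, 66 mm tall, closed below, 0.13 kg, with one bore in its top. This point is on its axis, 33 mm above its foot; z is its axis. Which adapter is the sound one differs from start to start and cannot be seen, only felt.
- adapter_2_mouth (a point): centre of the bore's mouth in adapter 2's top, 33 mm above its middle. The bore is 26 mm wide for 25 mm; a black split dust seal 8 mm down hides the rest and gives no resistance. Below 25 mm a sound bore is 30 mm wide to 61 mm deep: the gauge goes in 55 mm, till its collar lands on the top. A shrunk one has a hard wall leaving 17 mm: the gauge stops dead at 25 mm.
- adapter_3_center (a point): blue plastic centrifuge adapter 3 of three that look alike (numbered along the rack's y, lowest y first): an upright cylinder 50 mm across, 66 mm tall, closed below, 0.13 kg, with one bore in its top. This point is on its axis, 33 mm above its foot; z is its axis. Which adapter is the sound one differs from start to start and cannot be seen, only felt.
- adapter_3_mouth (a point): centre of the bore's mouth in adapter 3's top, 33 mm above its middle. The bore is 26 mm wide for 25 mm; a black split dust seal 8 mm down hides the rest and gives no resistance. Below 25 mm a sound bore is 30 mm wide to 61 mm deep: the gauge goes in 55 mm, till its collar lands on the top. A shrunk one has a hard wall leaving 17 mm: the gauge stops dead at 25 mm.
- pad_1: black rubber pad, 50 x 50 mm, the springy floor of the rack's pocket under adapter 1: it gives about 1 mm for every 10 N of push; origin at the centre of its underside, 4 mm below its top
- pad_2: black rubber pad, 50 x 50 mm, the springy floor of the rack's pocket under adapter 2: it gives about 1 mm for every 10 N of push; origin at the centre of its underside, 4 mm below its top
- pad_3: black rubber pad, 50 x 50 mm, the springy floor of the rack's pocket under adapter 3: it gives about 1 mm for every 10 N of push; origin at the centre of its underside, 4 mm below its top
- vial_a: small white capped vial, 29 mm across, 52 mm tall; bystander, not part of the job; origin at the centre of its underside
- vial_b: small white capped vial, 29 mm across, 46 mm tall; bystander, not part of the job; origin at the centre of its underside
- marker: black marker pen lying on the bench, 135 mm long along its x, 13 mm thick; bystander, not part of the job; origin at the centre of its underside
- reagent_bottle: clear bottle with blue cap, 70 mm across, 130 mm tall; bystander, not part of the job; origin at the centre of its underside
- tip_rack: pale yellow pipette-tip rack, 85 x 200 mm, 35 mm high; bystander, not part of the job; origin at the centre of its underside
Things that resemble listed ones, but are neither listed nor needed, are in the scene too. Leave any pink or yellow look-alike of the part that bears adapter_1_center alone.

How it is judged:
By the outcome, as a careful person would: the job done as asked, in the order asked, and still so for the second after the job is handed in, with the robot touching nothing.
It also fails if it takes over 72 s, if anything falls off the work surface, if the arm or the gripper's body presses on something with over 40 N, if the wrist force passes 120 N, or if a joint passes its speed limit or range.

## Robot

A 6-joint arm with a two-finger parallel gripper is mounted at the origin on the work surface. World frame = base frame: x ahead of the robot, y to its left, z up, the work surface at z = 0. Lengths are in m, angles in rad, forces in N, time in s.
With the tool pointing down it reaches from about 0.375 to 0.9 m from the base axis. Payload 3.1 kg.
Tool frame: the origin (TCP) lies between the finger pads; the fingertips stand 11 mm ahead of it and the grasp point (between the pads) lies 8 mm behind it; z points along the fingers, y is the direction in which the jaws open and shut (so a half turn about z gives the same grasp; the last joint's range is limited). The gripper opens to 85 mm and grips with 20 to 120 N. Pads are 22 mm wide; open, the fingers measure 114 mm over their backs; the gripper's body (76 mm by 85 mm) begins 54 mm behind the grasp point. The pads swing forward as they close: fully open they stand 13 mm farther back than shut.
Start: joints at [1.165, 0.527, 1.433, -0, 1.181, -0.178], TCP at [0.14, 0.609, 0.242] pointing down, gripper open.
Joint ranges: [-3.08, 3.08], [-0.75, 2.2], [0.22, 2.44], [-1.43, 4.57], [0, 2.65], [-2.85, 2.85]. Speed limits (rad/s): [2.79, 2.79, 3.14, 3.14, 3.14, 3.14].

## Interface

Orientations are given as a unit quaternion [x, y, z, w].
In Python, from station import manip gives the robot as it stands.
- The arm moves only by the tool move_arm, never from a script. Its argument "deltas" is a list of rows, each a list of 5 numbers: the shift along the tool's x, y, z in units of 40 cm (1.0 is 40 cm), then the turn about the tool's z in units of 0.5 rad (1.0 is 0.5 rad), then the opening in per cent of the stroke, from 0 (shut) to 100 (fully open). In form: [[x, y, z, twist, grip], ...]. A call has exactly 8 rows; each row is the pose to reach, as a shift and turn from the pose commanded when the call began, along the tool's axes at that moment; what a row does not reach only later rows make up. A row lasts 1/12 s, in which the tool goes at most 41.7 mm and 7.16 degrees, less where a joint would pass 70% of its speed; a pose out of reach is approached as far as the arm can. A call with a number of a shift or a turn outside -1 to 1 is refused whole. A call with a gripper value outside its range is refused whole. The fingers move at their own pace and stop on an object; "force" is the grip in N (left out, the last holds). Time passes only in rows, so rows that repeat a pose let the fingers close, or fill a call up. It gives the time, the measured TCP pose, the force and the opening at its end, in the units of the state.
- manip.sense(): the state, without advancing time (a new reading comes with each control period).
- manip.snapshot(name): name is "scene" or "top" or "wrist"; returns (picture, depth): 400x640x3 uint8, red, green, blue; 400x640 float32, m along the optical axis (not along the pixel's ray), 0 where there is no reading.
- manip.get_calibration(name): a dict with "vfov" (degrees; the focal length in pixels is half the picture's height over the tangent of half this angle, whatever the lens; pixels are square), "cx", "cy" (the principal point, pixels), "pose" (4x4, takes a point from camera to world coordinates). Camera axes: x right, y down, z forward; pixel columns grow to the right and rows downward; lengths in m; the calibration is good to about 2 mm. A picture is of the moment at which its call begins: read the wrist's pose just before it. get_calibration takes no time and is no camera call; for the wrist camera it gives the pose at the moment of the call.
- manip.sign_off(): hands the job in, once; it reports no verdict.
The state is a dict: "t": time; "q": joint angles; "qd": joint speeds; "tau": joint torques, N m; "tcp_pos": TCP position; "tool_rot": TCP orientation; "force": force on the tool from outside, world axes, zero at the start; "ft_torque": the same for the moment, N m; "finger_gap": opening from 0.0 (shut) to 1.0 (fully open).
Only numpy, scipy, OpenCV 4.12 (cv2) and the standard library are available. Lean on these libraries where they do the work, as an engineer would, in place of code of your own. Each camera call takes 0.05 s, during which the arm holds its last target.

## Working session

There is one attempt and no reset: what is moved stays moved. The work goes in short steps, Python scripts to look and compute and a tool call to move; the robot and the scene stay as the last step left them, time stands still between calls to the robot, and variables do not carry over. Pictures are saved under pics/ and viewed, and the job is handed in when it is done.

Besides the shell and the picture viewer there is one more tool, called after "Emit:" by a JSON object that holds its "fn" and its "kwargs". move_arm: Moves the arm, as the interface text tells. Its arguments: {"type":"object","properties":{"deltas":{"type":"array","items":{"type":"array","items":{"type":"number"}}},"force":{"type":"number"}},"required":["deltas"]}

```bash
mkdir -p pics; ls; cat > h.py <<'E'
import numpy as np, cv2
from station import manip
def snap(n,f):
    c=manip.get_calibration(n); p,d=manip.snapshot(n)
    cv2.imwrite(f'pics/{f}.png',p[:,:,::-1]); np.savez(f'pics/{f}.npz',p=p,d=d,pose=c['pose'],k=[200/np.tan(np.radians(c['vfov'])/2),c['cx'],c['cy']])
    return p,d
def load(f): return np.load(f'pics/{f}.npz')
def px(f,u,v,z=None):
    a=load(f);k=a['k'];P=a['pose'];r=np.array([(u-k[1])/k[0],(v-k[2])/k[0],1])
    if z is None: s=a['d'][int(v),int(u)]
    else: s=(z-P[2,3])/(P[:3,:3]@r)[2]
    return P[:3,:3]@(r*s)+P[:3,3]
E
python3 - <<'E'
from h import *
print(manip.sense())
for n in ['top','scene','wrist']:
    print(n,manip.get_calibration(n)); snap(n,n+'0')
E
```

```text
pics
{'t': 0.0, 'q': array([ 1.16546426e+00,  5.28504252e-01,  1.43391749e+00,  1.40837408e-05,
        1.18138269e+00, -1.78471184e-01]), 'qd': array([ 0.00160157, -0.00053283, -0.00136012,  0.00138995,  0.00076416,
        0.00020519]), 'tau': array([-1.41800279e-03, -4.42344761e+01, -1.78024542e+01, -4.21409513e-04,
        8.46954121e-03,  9.41255394e-06]), 'tcp_pos': array([0.14024598, 0.60834699, 0.24130536]), 'tool_rot': array([ 1.13189951e-01,  9.93572751e-01, -1.05723415e-03, -3.24482253e-04]), 'force': array([ 0.3162473 , -0.75607896, -0.39671487]), 'ft_torque': array([-0.00516128,  0.04566571,  0.04706597]), 'finger_gap': 1.0026282506719766}
top {'vfov': 49.98959056037625, 'cx': 314.21403010155905, 'cy': 202.67599622816869, 'pose': array([[ 2.87666199e-02, -9.84737680e-01,  1.71651339e-01,
         3.87144462e-01],
       [-9.99379064e-01, -3.18287775e-02, -1.51134205e-02,
        -2.37982567e-04],
       [ 2.03462069e-02, -1.71109993e-01, -9.85041828e-01,
         1.00590863e+00],
       [ 0.00000000e+00,  0.00000000e+00,  0.00000000e+00,
         1.00000000e+00]])}
scene {'vfov': 57.750198474698564, 'cx': 316.5621608757264, 'cy': 191.63818016731156, 'pose': array([[ 0.71129648,  0.37581507, -0.59398683,  0.99253125],
       [ 0.70261406, -0.35639122,  0.61588861, -0.45061992],
       [ 0.01976853, -0.8554229 , -0.51755277,  0.48721932],
       [ 0.        ,  0.        ,  0.        ,  1.        ]])}
wrist {'vfov': 69.30124701896675, 'cx': 314.7381676345612, 'cy': 201.36734038813356, 'pose': array([[ 0.22532211,  0.92319649,  0.31134898,  0.05944654],
       [ 0.97428223, -0.2128434 , -0.0739718 ,  0.62718447],
       [-0.00202193,  0.32000926, -0.94741226,  0.37294239],
       [ 0.        ,  0.        ,  0.        ,  1.        ]])}
```

View pics/top0.png

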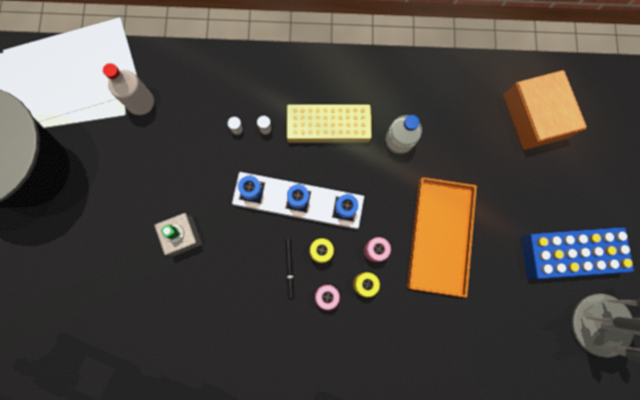

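View pics/scene0.png

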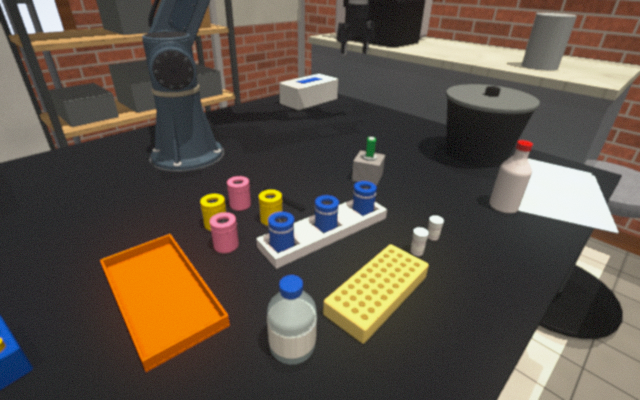

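View pics/wrist0.png

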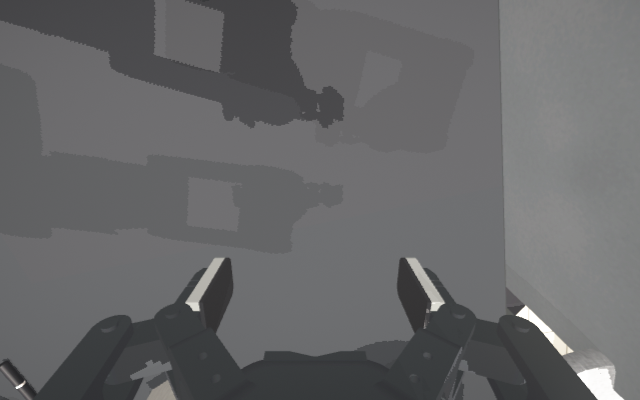

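```bash
python3 - <<'E'
from h import *
p=load('top0')['p'][:,:,::-1]
cv2.imwrite('pics/c1.png',cv2.resize(p[160:260,140:380],(800,333),interpolation=cv2.INTER_CUBIC))
cv2.imwrite('pics/c2.png',cv2.resize(p[165:305,300:490],(800,590),interpolation=cv2.INTER_CUBIC))
for n,u,v in [('gh',169,231),('rackL',240,200),('table',300,350),('traycen',442,238)]: print(n,px('top0',u,v))
E
```

```text
gh [0.47302171 0.2843094  0.11679339]
rackL [0.55925154 0.15708219 0.02247358]
table [0.22614629 0.00655721 0.0017991 ]
traycen [ 0.48733929 -0.31902026  0.00224104]
```

View pics/c1.png

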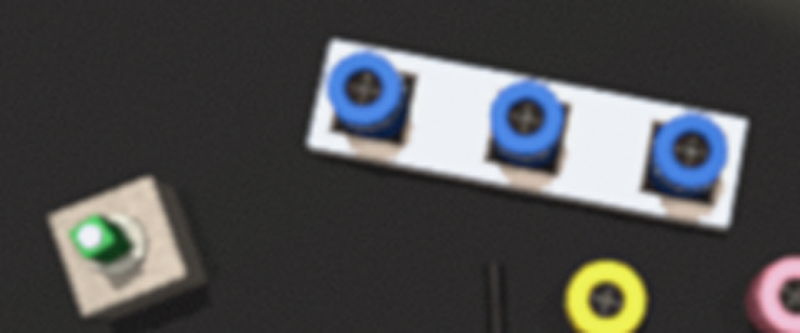

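View pics/c2.png

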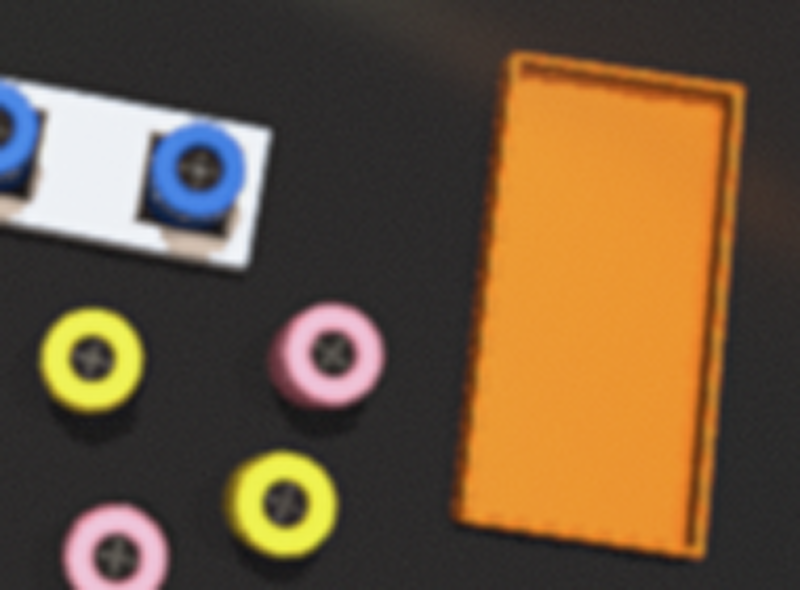

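```bash
python3 - <<'E'
from h import *
def q(l,s,o,z):
    for x,y in l:
        u=(x+.5)/s-.5+o[0];v=(y+.5)/s-.5+o[1]; w=px('top0',u,v,z); print(np.round(w,4))
    
s=10/3;o=(140,160)
print('adapters 3,2,1');q([(366,88),(526,117),(690,150)],s,o,.08)
print('rack');q([(331,39),(748,118),(729,229),(307,149)],s,o,.024)
print('handle');q([(92,237)],s,o,.116)
print('stand');q([(48,214),(153,177),(187,262),(83,317)],s,o,.06)
s=800/190;o=(300,165)
print('tray');q([(508,53),(744,86),(705,558),(457,520)],s,o,.025)
print('decoys');q([(92,360),(334,355),(282,503),(117,556)],s,o,.066)
E
```

```text
adapters 3,2,1
[0.581 0.129 0.08 ]
[0.565  0.0229 0.08  ]
[ 0.5464 -0.0857  0.08  ]
rack
[0.6271 0.1633 0.024 ]
[ 0.5801 -0.1312  0.024 ]
[ 0.5015 -0.1187  0.024 ]
[0.5482 0.1752 0.024 ]
handle
[0.4735 0.2882 0.116 ]
stand
[0.4933 0.3365 0.06  ]
[0.5201 0.2696 0.06  ]
[0.4644 0.2428 0.06  ]
[0.4264 0.3076 0.06  ]
tray
[ 0.6271 -0.2635  0.025 ]
[ 0.6126 -0.3959  0.025 ]
[ 0.3534 -0.3655  0.025 ]
[ 0.3696 -0.2325  0.025 ]
decoys
[ 0.4464 -0.0335  0.066 ]
[ 0.4527 -0.1593  0.066 ]
[ 0.3763 -0.1328  0.066 ]
[ 0.3474 -0.0488  0.066 ]
```

```bash
cat >> h.py <<'E'
from scipy.spatial.transform import Rotation as Ro
def st():
    s=manip.sense(); R=Ro.from_quat(s['tool_rot']).as_matrix()
    print('t %.2f tcp'%s['t'],np.round(s['tcp_pos'],4),'psi %.2f'%np.degrees(np.arctan2(R[1,1],R[0,1])),'tilt %.2f'%np.degrees(np.arccos(-R[2,2])),'F',np.round(s['force'],1),'gap %.3f'%s['finger_gap'],'q6 %.2f'%s['q'][5])
    return s,R
def to(x,y,z,psi=None):
    s,R=st(); d=R.T@(np.array([x,y,z])-s['tcp_pos'])/.4
    p=np.degrees(np.arctan2(R[1,1],R[0,1])); tw=0 if psi is None else -np.radians((psi-p+180)%360-180)/.5
    print('units',np.round(d,4),'twist',round(tw,3))
E
python3 - <<'E'
from h import *
to(.475,.288,.24,23.5)
E
```

```text
t 0.15 tcp [0.1403 0.6085 0.2416] psi 77.01 tilt 0.09 F [-0.5  0.1 -0.4] gap 0.998 q6 -0.18
units [-0.9955 -0.5926  0.0046] twist 1.868
```

Emit:
{"fn": "move_arm", "kwargs": {"deltas": [[-0.09,-0.053,0,0.24,100],[-0.18,-0.107,0,0.48,100],[-0.27,-0.16,0,0.72,100],[-0.36,-0.214,0,0.96,100],[-0.45,-0.267,0,1,100],[-0.54,-0.32,0,1,100],[-0.63,-0.374,0,1,100],[-0.72,-0.427,0,1,100]]}}

```text
t: 0.82
tcp_pos: [0.3825, 0.3772, 0.2422]
tool_rot: [0.355, 0.935, -0.0, -0.0]
force: [0.0, 0.4, 0.3]
finger_gap: 0.999
```

```bash
python3 - <<'E'
from h import *
to(.475,.288,.24,23.5)
E
```

```text
t 0.82 tcp [0.3825 0.3772 0.2422] psi 48.37 tilt 0.02 F [0.  0.4 0.3] gap 0.999 q6 -0.27
units [-0.3208 -0.013   0.0054] twist 0.868
```

Emit:
{"fn": "move_arm", "kwargs": {"deltas": [[-0.08,-0.003,0,0.22,100],[-0.16,-0.006,0,0.44,100],[-0.24,-0.01,0,0.66,100],[-0.32,-0.013,0,0.868,100],[-0.32,-0.013,0,0.868,100],[-0.32,-0.013,0,0.868,100],[-0.32,-0.013,0,0.868,100],[-0.32,-0.013,0,0.868,100]]}}

```text
t: 1.48
tcp_pos: [0.4726, 0.2905, 0.2421]
tool_rot: [0.548, 0.837, -0.0, -0.001]
force: [-0.0, 0.3, 0.4]
finger_gap: 0.999
```

```bash
python3 - <<'E'
from h import *
st(); snap('wrist','w1')
E
```

```text
t 1.48 tcp [0.4726 0.2905 0.2421] psi 23.60 tilt 0.08 F [-0.   0.3  0.4] gap 0.999 q6 -0.06
```

View pics/w1.png

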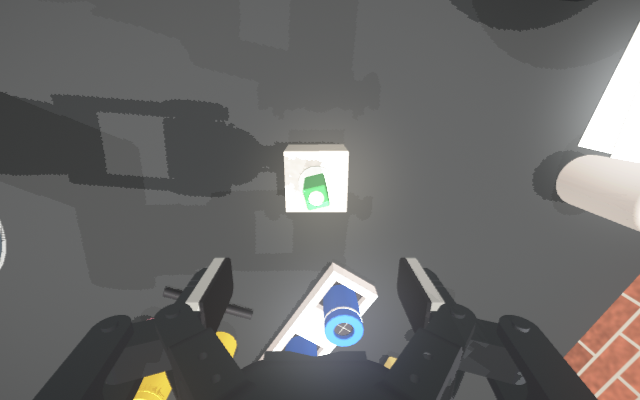

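```bash
python3 - <<'E'
from h import *
p=load('w1')['p'][:,:,::-1]
cv2.imwrite('pics/c3.png',cv2.resize(p[140:220,270:370],(800,640),interpolation=cv2.INTER_CUBIC)[:600])
E
```

```text
(no output)
```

View pics/c3.png

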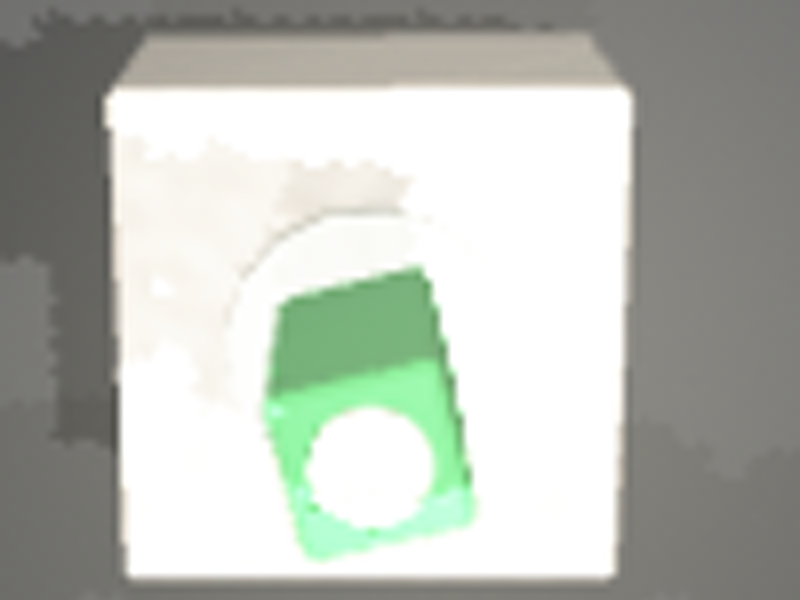

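```bash
python3 - <<'E'
from h import *
def q(l,z):
    r=[]
    for x,y in l: r.append(px('w1',(x+.5)/8-.5+270,(y+.5)/8-.5+140,z))
    r=np.array(r)[:,:2]; print(np.round(r,4),'mean',r.mean(0))
    for i in range(4):
        e=r[(i+1)%4]-r[i]; print(round(np.hypot(*e),4),round(np.degrees(np.arctan2(e[1],e[0]))%90,2))
q([(265,408),(436,357),(477,512),(316,560)],.116)
q([(108,90),(632,90),(615,577),(128,577)],.06)
E
```

```text
[[0.4592 0.2915]
 [0.4749 0.305 ]
 [0.487  0.2897]
 [0.472  0.2766]] mean [0.47328022 0.2906748 ]
0.0207 40.78
0.0195 38.46
0.0199 41.17
0.0197 40.72
[[0.4268 0.308 ]
 [0.4916 0.3363]
 [0.5199 0.272 ]
 [0.4553 0.2438]] mean [0.47339017 0.29005464]
0.0707 23.57
0.0702 23.7
0.0705 23.58
0.0702 23.92
```

```bash
python3 - <<'E'
from h import *
to(.4733,.2905,.086,40.5)
E
```

```text
t 1.53 tcp [0.4726 0.2907 0.2422] psi 23.62 tilt 0.05 F [-0.3 -0.9  0.2] gap 1.001 q6 -0.06
units [-0.0014  0.0018  0.3904] twist -0.589
```

Emit:
{"fn": "move_arm", "kwargs": {"deltas": [[-0.001,0.001,0.06,-0.2,70],[-0.001,0.002,0.12,-0.4,70],[-0.001,0.002,0.18,-0.589,70],[-0.001,0.002,0.24,-0.589,70],[-0.001,0.002,0.3,-0.589,70],[-0.001,0.002,0.35,-0.589,70],[-0.001,0.002,0.39,-0.589,70],[-0.001,0.002,0.39,-0.589,70]], "force": 60}}

```text
t: 2.2
tcp_pos: [0.4716, 0.29, 0.0834]
tool_rot: [0.419, 0.908, -0.002, -0.002]
force: [-0.1, -0.6, -0.3]
finger_gap: 0.696
```

```bash
python3 - <<'E'
from h import *
st(); snap('wrist','w2')
E
```

```text
t 2.20 tcp [0.4716 0.29   0.0834] psi 40.50 tilt 0.40 F [-0.1 -0.6 -0.3] gap 0.696 q6 -0.36
```

View pics/w2.png

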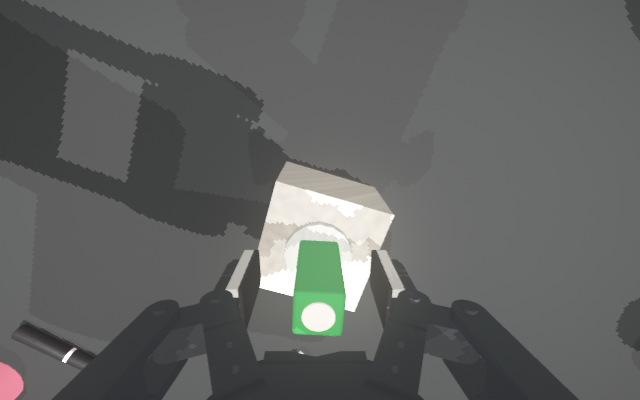

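Handle (column ~318, row 290) is centred and square between the jaws. Closing.

Emit:
{"fn": "move_arm", "kwargs": {"deltas": [[0,0,0,0,50],[0,0,0,0,30],[0,0,0,0,10],[0,0,0,0,0],[0,0,0,0,0],[0,0,0,0,0],[0,0,0,0,0],[0,0,0,0,0]], "force": 60}}

```text
t: 2.92
tcp_pos: [0.4755, 0.2903, 0.0878]
tool_rot: [0.42, 0.908, 0.001, 0.001]
force: [-0.4, 0.5, 6.2]
finger_gap: 0.252
```

```bash
python3 - <<'E'
from h import *
st(); snap('wrist','w3')
E
```

```text
t 2.92 tcp [0.4755 0.2903 0.0878] psi 40.36 tilt 0.15 F [-0.4  0.5  6.2] gap 0.252 q6 -0.36
```

View pics/w3.png

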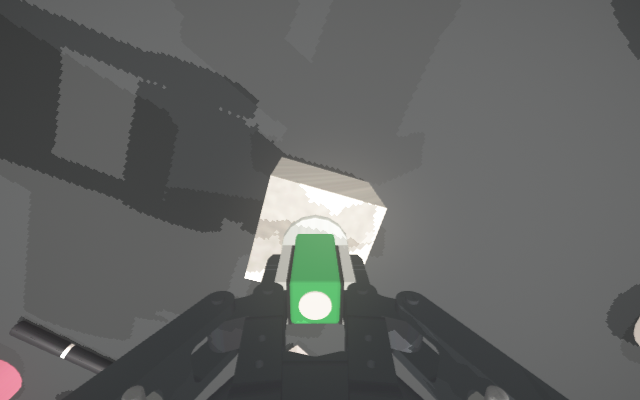

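```bash
python3 - <<'E'
from h import *
manip.snapshot('top'); st()
E
```

```text
t 3.02 tcp [0.4755 0.2903 0.0878] psi 40.36 tilt 0.15 F [-0.3 -0.1  6.9] gap 0.251 q6 -0.36
```

Emit:
{"fn": "move_arm", "kwargs": {"deltas": [[0,0,-0.04,0,0],[0,0,-0.09,0,0],[0,0,-0.15,0,0],[0,0,-0.21,0,0],[0,0,-0.26,0,0],[0,0,-0.29,0,0],[0,0,-0.29,0,0],[0,0,-0.29,0,0]]}}

```text
t: 3.68
tcp_pos: [0.4747, 0.2898, 0.2027]
tool_rot: [0.42, 0.908, 0.0, 0.0]
force: [1.0, 0.0, -2.1]
finger_gap: 0.246
```

```bash
python3 - <<'E'
from h import *
print(px('w1',344,327,.08),px('w1',344,327))
to(.5,.2,.2,40.4)
snap('wrist','w4')
E
```

```text
[0.57865577 0.13731335 0.08      ] [0.58226037 0.13140568 0.07241581]
t 3.68 tcp [0.4747 0.2898 0.2027] psi 40.36 tilt 0.07 F [ 1.   0.  -2.1] gap 0.246 q6 -0.36
units [-0.212  -0.0972  0.0067] twist -0.001
```

View pics/w4.png

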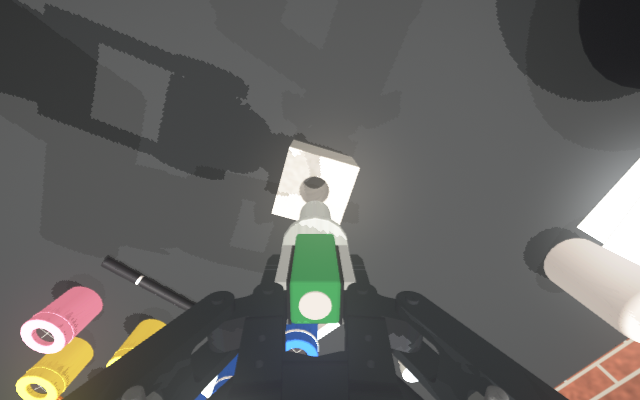

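```bash
python3 - <<'E'
from h import *
to(.5818,.1305,.195,40.4)
E
```

```text
t 3.73 tcp [0.474  0.2895 0.2017] psi 40.36 tilt 0.07 F [-0.5 -0.7 -1.5] gap 0.251 q6 -0.36
units [-0.4774 -0.0522  0.0167] twist -0.001
```

Emit:
{"fn": "move_arm", "kwargs": {"deltas": [[-0.08,-0.01,0,0,0],[-0.17,-0.02,0,0,0],[-0.26,-0.03,0.005,0,0],[-0.34,-0.04,0.01,0,0],[-0.41,-0.045,0.015,0,0],[-0.455,-0.05,0.017,0,0],[-0.477,-0.052,0.017,0,0],[-0.477,-0.052,0.017,0,0]]}}

```text
t: 4.4
tcp_pos: [0.5828, 0.1292, 0.1939]
tool_rot: [0.421, 0.907, -0.001, -0.001]
force: [0.7, 0.8, -2.0]
finger_gap: 0.251
```

```bash
python3 - <<'E'
from h import *
manip.snapshot('top')
st();p,d=snap('wrist','w5')
p=p[:,:,::-1]
cv2.imwrite('pics/c5.png',cv2.resize(p[120:320,220:420],(600,600),interpolation=cv2.INTER_CUBIC))
E
```

```text
t 4.45 tcp [0.5817 0.1306 0.1941] psi 40.27 tilt 0.18 F [ 0.1  0.8 -1.3] gap 0.250 q6 -0.67
```

View pics/c5.png

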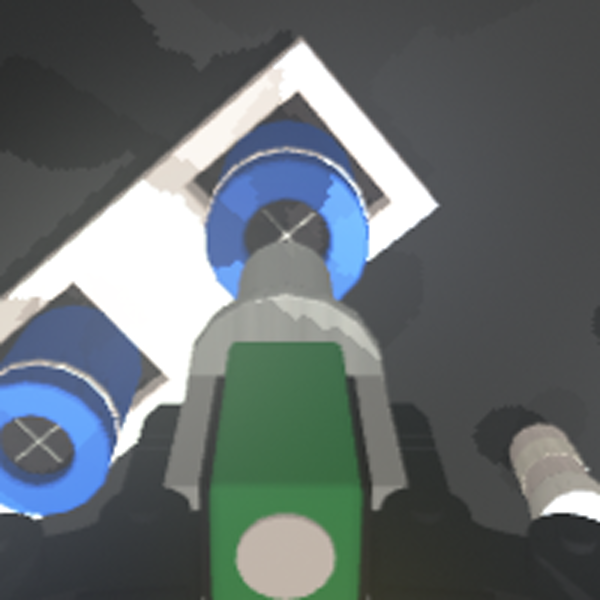

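```bash
cat >> h.py <<'E'
def proj(f,w):
    a=load(f);k=a['k'];P=a['pose'];c=P[:3,:3].T@(np.array(w)-P[:3,3]); return np.round([k[0]*c[0]/c[2]+k[1],k[0]*c[1]/c[2]+k[2]],1)
E
python3 - <<'E'
from h import *
print('seal',px('w5',315.4,198.4,.072),px('w5',315.4,198.4))
print('a2 seal',px('w5',220+37.5/3-.5,120+440.5/3-.5,.072))
s,R=st();t=s['tcp_pos']
for dz in (.0282,-.0778,-.0828):
  u=proj('w5',t-R[:,2]*dz); print(dz,u,(u-[219.5,119.5])*3)
E
```

```text
seal [0.5815172  0.13069877 0.072     ] [0.58100408 0.13130265 0.07444439]
a2 seal [0.56404104 0.02219409 0.072     ]
t 4.50 tcp [0.5812 0.1315 0.1944] psi 40.34 tilt 0.18 F [-0.6  0.1 -1.3] gap 0.250 q6 -0.67
0.0282 [316.2 305.3] [290.1 557.4]
-0.0778 [315.5 214.9] [288.  286.2]
-0.0828 [315.5 212.6] [288.  279.3]
```

Emit:
{"fn": "move_arm", "kwargs": {"deltas": [[0,0,0.03,0,0],[0,0,0.055,0,0],[0,0,0.075,0,0],[0,0,0.085,0,0],[0,0,0.095,0,0],[0,0,0.105,0,0],[0,0,0.115,0,0],[0,0,0.115,0,0]]}}

```text
t: 5.17
tcp_pos: [0.582, 0.131, 0.1488]
tool_rot: [0.42, 0.908, -0.0, -0.001]
force: [-0.6, 0.3, -2.2]
finger_gap: 0.248
```

```bash
python3 - <<'E'
from h import *
st();p,d=snap('wrist','w6')
p=p[:,:,::-1]
cv2.imwrite('pics/c6.png',cv2.resize(p[120:320,220:420],(600,600),interpolation=cv2.INTER_CUBIC))
st()
E
```

```text
t 5.17 tcp [0.582  0.131  0.1488] psi 40.37 tilt 0.07 F [-0.6  0.3 -2.2] gap 0.248 q6 -0.67
t 5.22 tcp [0.5823 0.131  0.1492] psi 40.36 tilt 0.04 F [-0.  -0.7 -1.8] gap 0.249 q6 -0.67
```

View pics/c6.png

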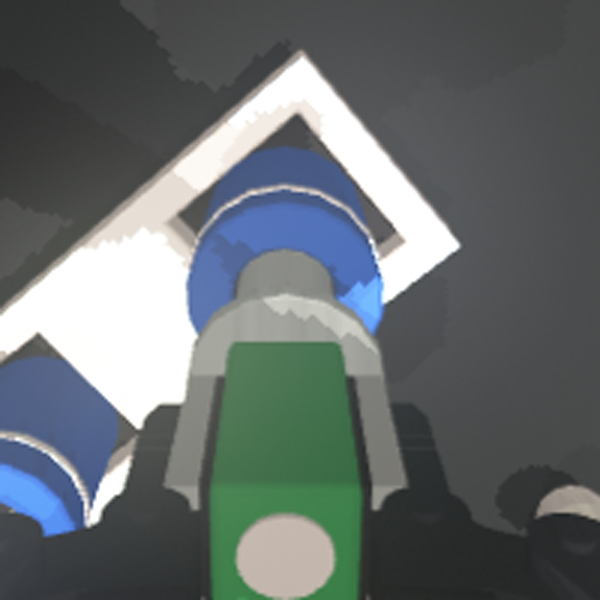

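Emit:
{"fn": "move_arm", "kwargs": {"deltas": [[0,0,0.005,0,0],[0,0,0.01,0,0],[0,0,0.015,0,0],[0,0,0.02,0,0],[0,0,0.025,0,0],[0,0,0.028,0,0],[0,0,0.03,0,0],[0,0,0.031,0,0]]}}

```text
t: 5.88
tcp_pos: [0.5824, 0.131, 0.1369]
tool_rot: [0.42, 0.908, -0.0, -0.0]
force: [0.8, 0.3, -1.7]
finger_gap: 0.253
```

```bash
python3 - <<'E'
from h import *
st()
E
```

```text
t 5.88 tcp [0.5824 0.131  0.1369] psi 40.37 tilt 0.01 F [ 0.8  0.3 -1.7] gap 0.253 q6 -0.67
```

Emit:
{"fn": "move_arm", "kwargs": {"deltas": [[0,0,0.001,0,0],[0,0,0.002,0,0],[0,0,0.003,0,0],[0,0,0.004,0,0],[0,0,0.005,0,0],[0,0,0.006,0,0],[0,0,0.0065,0,0],[0,0,0.007,0,0]]}}

```text
t: 6.55
tcp_pos: [0.5824, 0.131, 0.1343]
tool_rot: [0.42, 0.908, -0.0, -0.0]
force: [0.9, 0.1, -2.1]
finger_gap: 0.248
```

Emit:
{"fn": "move_arm", "kwargs": {"deltas": [[0,0,0.003,0,0],[0,0,0.006,0,0],[0,0,0.009,0,0],[0,0,0.012,0,0],[0,0,0.016,0,0],[0,0,0.02,0,0],[0,0,0.025,0,0],[0,0,0.03,0,0]]}}

```text
t: 7.22
tcp_pos: [0.5824, 0.131, 0.1221]
tool_rot: [0.42, 0.908, -0.0, -0.0]
force: [0.1, 0.3, -1.3]
finger_gap: 0.248
```

Emit:
{"fn": "move_arm", "kwargs": {"deltas": [[0,0,0.006,0,0],[0,0,0.012,0,0],[0,0,0.018,0,0],[0,0,0.024,0,0],[0,0,0.028,0,0],[0,0,0.031,0,0],[0,0,0.033,0,0],[0,0,0.033,0,0]]}}

```text
t: 7.88
tcp_pos: [0.5824, 0.131, 0.1089]
tool_rot: [0.42, 0.908, -0.0, -0.0]
force: [-0.2, -0.4, -2.0]
finger_gap: 0.254
```

Emit:
{"fn": "move_arm", "kwargs": {"deltas": [[0,0,0.001,0,0],[0,0,0.001,0,0],[0,0,0.002,0,0],[0,0,0.002,0,0],[0,0,0.003,0,0],[0,0,0.003,0,0],[0,0,0.003,0,0],[0,0,0.003,0,0]]}}

```text
t: 8.55
tcp_pos: [0.5824, 0.131, 0.1079]
tool_rot: [0.42, 0.908, -0.0, 0.0]
force: [-0.9, 0.2, -1.6]
finger_gap: 0.252
```

```bash
python3 - <<'E'
from h import *
st();p,d=snap('wrist','w7')
p=p[:,:,::-1]
cv2.imwrite('pics/c7.png',cv2.resize(p[120:320,220:420],(600,600),interpolation=cv2.INTER_CUBIC))
st()
E
```

```text
t 8.55 tcp [0.5824 0.131  0.1079] psi 40.37 tilt 0.00 F [-0.9  0.2 -1.6] gap 0.252 q6 -0.67
t 8.60 tcp [0.5824 0.131  0.1079] psi 40.36 tilt 0.00 F [-0.5  0.4 -1.8] gap 0.247 q6 -0.67
```

View pics/c7.png

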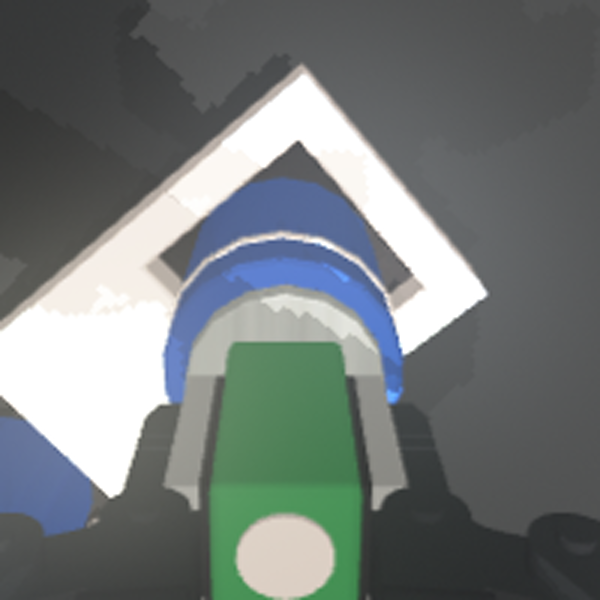

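Nearly home (collar just above the top). A last gentle nudge.

Emit:
{"fn": "move_arm", "kwargs": {"deltas": [[0,0,0.0005,0,0],[0,0,0.001,0,0],[0,0,0.0015,0,0],[0,0,0.002,0,0],[0,0,0.0025,0,0],[0,0,0.003,0,0],[0,0,0.003,0,0],[0,0,0.003,0,0]]}}

```text
t: 9.27
tcp_pos: [0.5825, 0.131, 0.1071]
tool_rot: [0.42, 0.908, 0.0, 0.0]
force: [-1.0, -0.8, 2.8]
finger_gap: 0.246
```

Emit:
{"fn": "move_arm", "kwargs": {"deltas": [[0,0,0,0,35],[0,0,0,0,50],[0,0,0,0,60],[0,0,0,0,60],[0,0,-0.03,0,60],[0,0,-0.08,0,60],[0,0,-0.14,0,60],[0,0,-0.2,0,60]]}}

```text
t: 9.93
tcp_pos: [0.5821, 0.131, 0.1879]
tool_rot: [0.42, 0.908, -0.0, -0.0]
force: [0.4, -0.5, 0.0]
finger_gap: 0.608
```

```bash
python3 - <<'E'
from h import *
to(.564,.0222,.15,80.9)
snap('wrist','w8');snap('scene','s8')
p=load('s8')['p'][:,:,::-1]
cv2.imwrite('pics/c8.png',cv2.resize(p[140:280,230:420],(800,590),interpolation=cv2.INTER_CUBIC))
E
```

```text
t 9.93 tcp [0.5821 0.131  0.1879] psi 40.36 tilt 0.05 F [ 0.4 -0.5  0. ] gap 0.608 q6 -0.67
units [-0.1779 -0.2106  0.0947] twist -1.415
```

View pics/w8.png

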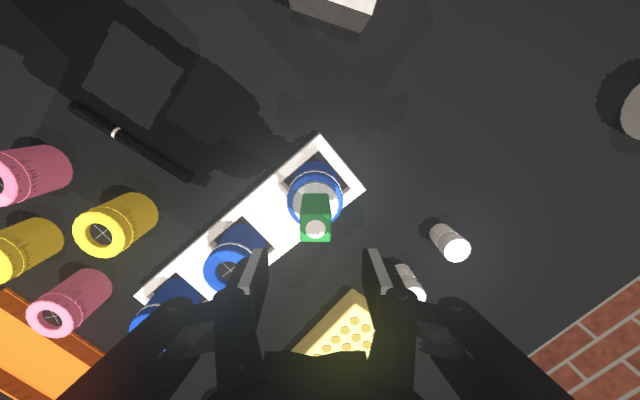

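View pics/c8.png

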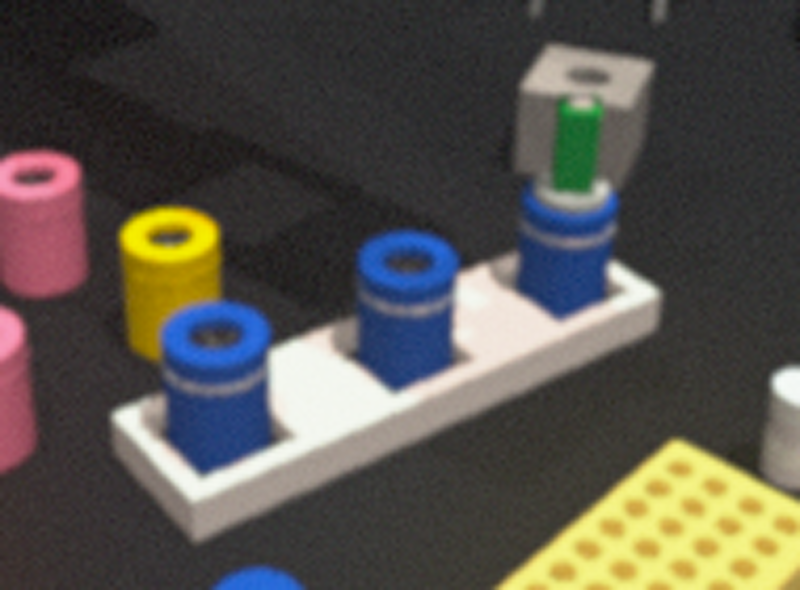

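Emit:
{"fn": "move_arm", "kwargs": {"deltas": [[-0.02,-0.03,-0.01,-0.24,80],[-0.06,-0.07,-0.01,-0.48,100],[-0.1,-0.12,-0.01,-0.72,100],[-0.14,-0.165,0,-0.96,100],[-0.165,-0.195,0,-1,100],[-0.178,-0.21,0,-1,100],[-0.178,-0.21,0,-1,100],[-0.178,-0.21,0,-1,100]]}}

```text
t: 10.7
tcp_pos: [0.5646, 0.0225, 0.1867]
tool_rot: [0.183, 0.983, 0.0, -0.0]
force: [-0.1, 0.2, 0.1]
finger_gap: 1.002
```

```bash
python3 - <<'E'
from h import *
manip.snapshot('top')
to(.564,.0222,.052,80.9)
snap('wrist','w9')
E
```

```text
t 10.75 tcp [0.5647 0.023  0.1868] psi 68.98 tilt 0.03 F [-0.2 -0.4  0.4] gap 1.001 q6 -1.36
units [ 0.0009 -0.0025  0.3369] twist -0.416
```

View pics/w9.png

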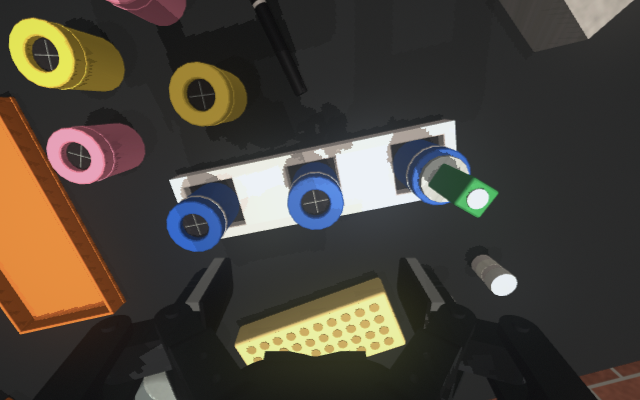

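```bash
python3 - <<'E'
from h import *
print(px('w9',316,202,.072),px('w9',196,226,.072))
print('tray corner far/near',px('w9',8,97,.025),px('w9',123,301,.025), px('w9',22,333,.025))
E
```

```text
[0.56580546 0.02350614 0.072     ] [ 0.54783639 -0.08844107  0.072     ]
tray corner far/near [ 0.37667484 -0.2181324   0.025     ] [ 0.61511561 -0.2452807   0.025     ] [ 0.6106654  -0.39121366  0.025     ]
```

Emit:
{"fn": "move_arm", "kwargs": {"deltas": [[0,0,0.06,-0.2,100],[0,0,0.13,-0.416,100],[0,0,0.2,-0.416,100],[0,0,0.26,-0.416,100],[0,0,0.31,-0.416,100],[0,0,0.335,-0.416,100],[0,0,0.337,-0.416,100],[0,0,0.337,-0.416,100]]}}

```text
t: 11.47
tcp_pos: [0.5647, 0.023, 0.0518]
tool_rot: [0.079, 0.997, 0.0, -0.0]
force: [0.6, -0.3, 1.6]
finger_gap: 0.999
```

Emit:
{"fn": "move_arm", "kwargs": {"deltas": [[0,0,0,0,80],[0,0,0,0,65],[0,0,0,0,50],[0,0,0,0,40],[0,0,0,0,40],[0,0,0,0,40],[0,0,0,0,40],[0,0,0,0,40]], "force": 40}}

```text
t: 12.13
tcp_pos: [0.5655, 0.0223, 0.0531]
tool_rot: [0.079, 0.997, 0.0, 0.001]
force: [0.2, 1.1, 6.4]
finger_gap: 0.575
```

```bash
python3 - <<'E'
from h import *
st();snap('wrist','w10')
E
```

```text
t 12.13 tcp [0.5655 0.0223 0.0531] psi 80.92 tilt 0.15 F [0.2 1.1 6.4] gap 0.575 q6 -1.57
```

View pics/w10.png

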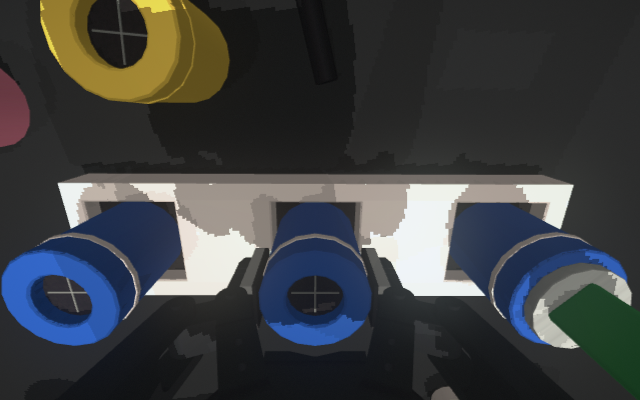

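Emit:
{"fn": "move_arm", "kwargs": {"deltas": [[0,0,-0.03,0,40],[0,0,-0.09,0,40],[0,0,-0.16,0,40],[0,0,-0.23,0,40],[0,0,-0.28,0,40],[0,0,-0.3,0,40],[0,0,-0.3,0,40],[0,0,-0.3,0,40]]}}

```text
t: 12.85
tcp_pos: [0.5639, 0.0223, 0.1716]
tool_rot: [0.079, 0.997, -0.0, -0.0]
force: [0.5, 0.3, -2.6]
finger_gap: 0.576
```

```bash
python3 - <<'E'
from h import *
to(.431,-.307,.17)
E
```

```text
t 12.85 tcp [0.5639 0.0223 0.1716] psi 80.93 tilt 0.05 F [ 0.5  0.3 -2.6] gap 0.576 q6 -1.57
units [ 0.1982 -0.8655  0.0044] twist 0
```

Emit:
{"fn": "move_arm", "kwargs": {"deltas": [[0.01,-0.06,0,0,40],[0.03,-0.15,0,0,40],[0.055,-0.25,0,0,40],[0.08,-0.35,0,0,40],[0.1,-0.45,0,0,40],[0.125,-0.55,0,0,40],[0.15,-0.65,0,0,40],[0.17,-0.74,0,0,40]]}}

```text
t: 13.52
tcp_pos: [0.4483, -0.2603, 0.1699]
tool_rot: [0.079, 0.997, 0.001, -0.002]
force: [0.8, -0.3, -1.7]
finger_gap: 0.575
```

Emit:
{"fn": "move_arm", "kwargs": {"deltas": [[0.015,-0.07,0,0,40],[0.024,-0.11,0,0,40],[0.028,-0.125,0,0,40],[0.028,-0.125,0,0,40],[0.028,-0.125,0,0,40],[0.028,-0.125,0,0,40],[0.028,-0.125,0,0,40],[0.028,-0.125,0,0,40]]}}

```text
t: 14.18
tcp_pos: [0.4322, -0.3055, 0.1718]
tool_rot: [0.078, 0.997, 0.0, -0.0]
force: [0.1, -0.3, -1.9]
finger_gap: 0.571
```

```bash
python3 - <<'E'
from h import *
to(.431,-.307,.06)
snap('wrist','w11')
E
```

```text
t 14.18 tcp [ 0.4322 -0.3055  0.1718] psi 81.04 tilt 0.04 F [ 0.1 -0.3 -1.9] gap 0.571 q6 -2.24
units [ 0.0022 -0.0043  0.2796] twist 0
```

View pics/w11.png

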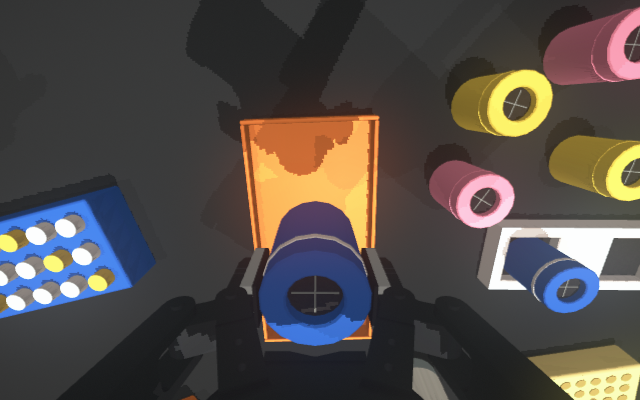

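Emit:
{"fn": "move_arm", "kwargs": {"deltas": [[0,-0.002,0.05,0,40],[0,-0.003,0.11,0,40],[0,-0.003,0.17,0,40],[0,-0.003,0.22,0,40],[0,-0.003,0.265,0,40],[0,-0.003,0.295,0,40],[0,-0.003,0.31,0,40],[0,-0.003,0.313,0,40]]}}

```text
t: 14.9
tcp_pos: [0.4315, -0.3073, 0.0457]
tool_rot: [0.079, 0.997, 0.001, -0.001]
force: [0.5, -0.2, -1.6]
finger_gap: 0.578
```

Emit:
{"fn": "move_arm", "kwargs": {"deltas": [[0,0,0.001,0,40],[0,0,0.002,0,40],[0,0,0.003,0,40],[0,0,0.004,0,40],[0,0,0.005,0,40],[0,0,0.005,0,40],[0,0,0.005,0,40],[0,0,0.005,0,40]]}}

```text
t: 15.57
tcp_pos: [0.4316, -0.3081, 0.0449]
tool_rot: [0.079, 0.997, -0.0, 0.0]
force: [1.2, -0.4, -1.5]
finger_gap: 0.576
```

Emit:
{"fn": "move_arm", "kwargs": {"deltas": [[0,0,0.001,0,40],[0,0,0.002,0,40],[0,0,0.003,0,40],[0,0,0.003,0,40],[0,0,0.004,0,40],[0,0,0.004,0,40],[0,0,0.004,0,40],[0,0,0.004,0,40]]}}

```text
t: 16.23
tcp_pos: [0.4316, -0.3081, 0.0439]
tool_rot: [0.079, 0.997, -0.0, 0.0]
force: [-1.3, 1.2, 6.2]
finger_gap: 0.577
```

Touched down (6 N). Release and lift.

Emit:
{"fn": "move_arm", "kwargs": {"deltas": [[0,0,0,0,60],[0,0,0,0,70],[0,0,0,0,85],[0,0,0,0,85],[0,0,-0.03,0,85],[0,0,-0.1,0,85],[0,0,-0.19,0,85],[0,0,-0.28,0,85]]}}

```text
t: 16.9
tcp_pos: [0.431, -0.3074, 0.1554]
tool_rot: [0.079, 0.997, 0.001, -0.001]
force: [0.2, -0.9, -0.7]
finger_gap: 0.852
```

```bash
python3 - <<'E'
from h import *
to(.547,-.087,.17)
snap('wrist','w12'); snap('top','t12')
E
```

```text
t 16.90 tcp [ 0.431  -0.3074  0.1554] psi 80.92 tilt 0.18 F [ 0.2 -0.9 -0.7] gap 0.852 q6 -2.24
units [-0.1994  0.5899 -0.0359] twist 0
```

View pics/w12.png

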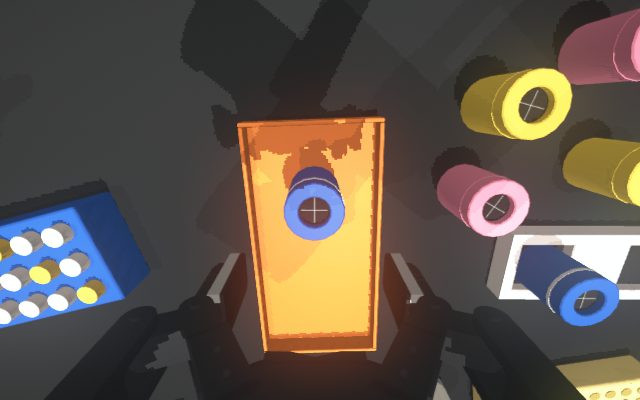

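Emit:
{"fn": "move_arm", "kwargs": {"deltas": [[-0.02,0.06,-0.03,0,100],[-0.05,0.14,-0.04,0,100],[-0.08,0.24,-0.04,0,100],[-0.115,0.34,-0.04,0,100],[-0.15,0.44,-0.04,0,100],[-0.18,0.53,-0.04,0,100],[-0.2,0.585,-0.04,0,100],[-0.2,0.59,-0.04,0,100]]}}

```text
t: 17.67
tcp_pos: [0.5492, -0.0834, 0.1703]
tool_rot: [0.077, 0.997, 0.001, 0.0]
force: [-0.0, -0.4, -1.3]
finger_gap: 0.998
```

```bash
python3 - <<'E'
from h import *
manip.snapshot('top')
to(.547,-.087,.052)
snap('wrist','w13')
E
```

```text
t 17.72 tcp [ 0.5481 -0.085   0.1702] psi 81.19 tilt 0.07 F [-0.7 -0.2 -0.5] gap 1.002 q6 -1.77
units [ 0.0017 -0.0056  0.2955] twist 0
```

View pics/w13.png

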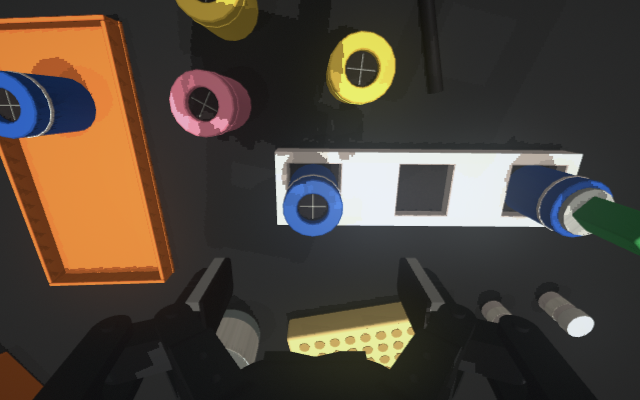

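```bash
python3 - <<'E'
from h import *
print(px('top0',402,136,.06),px('top0',411,122,.13),px('w13',316-3,206,.072))
E
```

```text
[ 0.71482938 -0.21302116  0.06      ] [ 0.72274394 -0.21693     0.13      ] [ 0.54656857 -0.08631161  0.072     ]
```

Bottle is well clear (~0.2 m away). Descend and grip.

Emit:
{"fn": "move_arm", "kwargs": {"deltas": [[0.002,-0.004,0.05,0,100],[0.003,-0.004,0.11,0,100],[0.003,-0.004,0.17,0,100],[0.003,-0.004,0.22,0,100],[0.003,-0.004,0.265,0,100],[0.003,-0.004,0.29,0,100],[0.003,-0.004,0.295,0,100],[0.003,-0.004,0.295,0,100]]}}

```text
t: 18.43
tcp_pos: [0.5457, -0.0899, 0.0525]
tool_rot: [0.08, 0.997, 0.0, -0.001]
force: [-0.1, 0.5, -0.3]
finger_gap: 0.997
```

Emit:
{"fn": "move_arm", "kwargs": {"deltas": [[0,0,0,0,80],[0,0,0,0,65],[0,0,0,0,50],[0,0,0,0,40],[0,0,0,0,40],[0,0,0,0,40],[0,0,0,0,40],[0,0,0,0,40]], "force": 40}}

```text
t: 19.1
tcp_pos: [0.5472, -0.0878, 0.0547]
tool_rot: [0.079, 0.997, 0.001, 0.001]
force: [-0.7, 5.2, 4.2]
finger_gap: 0.578
```

Emit:
{"fn": "move_arm", "kwargs": {"deltas": [[0,0,-0.03,0,40],[0,0,-0.09,0,40],[0,0,-0.16,0,40],[0,0,-0.23,0,40],[0,0,-0.28,0,40],[0,0,-0.3,0,40],[0,0,-0.3,0,40],[0,0,-0.3,0,40]]}}

```text
t: 19.77
tcp_pos: [0.546, -0.089, 0.1732]
tool_rot: [0.079, 0.997, -0.0, 0.0]
force: [0.2, 0.0, -1.9]
finger_gap: 0.574
```

```bash
python3 - <<'E'
from h import *
to(.552,-.3215,.17)
E
```

```text
t 19.77 tcp [ 0.546  -0.089   0.1732] psi 80.94 tilt 0.01 F [ 0.2  0.  -1.9] gap 0.574 q6 -1.78
units [-0.1065 -0.5717  0.0081] twist 0
```

Emit:
{"fn": "move_arm", "kwargs": {"deltas": [[-0.01,-0.06,0,0,40],[-0.03,-0.14,0,0,40],[-0.05,-0.24,0,0,40],[-0.065,-0.34,0,0,40],[-0.08,-0.43,0,0,40],[-0.1,-0.51,0,0,40],[-0.106,-0.56,0,0,40],[-0.106,-0.572,0,0,40]]}}

```text
t: 20.43
tcp_pos: [0.5512, -0.3258, 0.1706]
tool_rot: [0.081, 0.997, -0.0, -0.001]
force: [-0.5, -0.1, -1.0]
finger_gap: 0.58
```

```bash
python3 - <<'E'
from h import *
manip.snapshot('top')
to(.552,-.3215,.047)
snap('wrist','w14')
E
```

```text
t 20.48 tcp [ 0.5508 -0.3243  0.1707] psi 80.73 tilt 0.16 F [ 0.2  0.1 -1. ] gap 0.578 q6 -2.11
units [-0.0026  0.0071  0.3091] twist 0
```

View pics/w14.png

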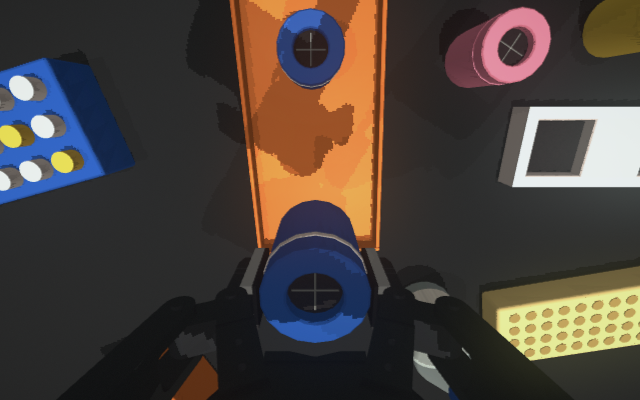

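Emit:
{"fn": "move_arm", "kwargs": {"deltas": [[-0.001,0.002,0.05,0,40],[-0.001,0.004,0.11,0,40],[-0.001,0.004,0.17,0,40],[-0.001,0.004,0.22,0,40],[-0.001,0.004,0.265,0,40],[-0.001,0.004,0.295,0,40],[-0.001,0.004,0.307,0,40],[-0.001,0.004,0.309,0,40]]}}

```text
t: 21.2
tcp_pos: [0.5521, -0.3183, 0.048]
tool_rot: [0.078, 0.997, 0.001, -0.001]
force: [-0.4, -0.8, -1.4]
finger_gap: 0.578
```

Emit:
{"fn": "move_arm", "kwargs": {"deltas": [[0,0,0.001,0,40],[0,0,0.002,0,40],[0,0,0.003,0,40],[0,0,0.004,0,40],[0,0,0.005,0,40],[0,0,0.006,0,40],[0,0,0.006,0,40],[0,0,0.006,0,40]]}}

```text
t: 21.87
tcp_pos: [0.5528, -0.3201, 0.0472]
tool_rot: [0.079, 0.997, -0.0, 0.0]
force: [0.3, -0.9, -1.7]
finger_gap: 0.577
```

Emit:
{"fn": "move_arm", "kwargs": {"deltas": [[0,0,0.001,0,40],[0,0,0.002,0,40],[0,0,0.003,0,40],[0,0,0.004,0,40],[0,0,0.005,0,40],[0,0,0.005,0,40],[0,0,0.005,0,40],[0,0,0.005,0,40]]}}

```text
t: 22.53
tcp_pos: [0.5528, -0.3201, 0.0455]
tool_rot: [0.079, 0.997, -0.0, 0.0]
force: [-1.4, 1.2, 2.8]
finger_gap: 0.578
```

Touchdown. Release and lift.

Emit:
{"fn": "move_arm", "kwargs": {"deltas": [[0,0,0,0,60],[0,0,0,0,70],[0,0,0,0,85],[0,0,0,0,85],[0,0,-0.03,0,85],[0,0,-0.1,0,85],[0,0,-0.19,0,85],[0,0,-0.28,0,85]]}}

```text
t: 23.2
tcp_pos: [0.5523, -0.3197, 0.1582]
tool_rot: [0.079, 0.997, 0.001, -0.001]
force: [0.6, -0.3, -0.2]
finger_gap: 0.851
```

Emit:
{"fn": "move_arm", "kwargs": {"deltas": [[0,0,-0.08,0,85],[0,0,-0.16,0,85],[0,0,-0.24,0,85],[0,0,-0.3,0,85],[0,0,-0.3,0,85],[0,0,-0.3,0,85],[0,0,-0.3,0,85],[0,0,-0.3,0,85]]}}

```text
t: 23.87
tcp_pos: [0.5519, -0.3194, 0.2757]
tool_rot: [0.079, 0.997, 0.001, -0.001]
force: [0.5, -0.1, -0.0]
finger_gap: 0.852
```

```bash
python3 - <<'E'
from h import *
st()
snap('wrist','w15'); snap('scene','s15'); snap('top','t15')
p=load('s15')['p'][:,:,::-1]
cv2.imwrite('pics/c15.png',cv2.resize(p[120:370,90:400],(744,600),interpolation=cv2.INTER_CUBIC))
E
```

```text
t 23.87 tcp [ 0.5519 -0.3194  0.2757] psi 80.93 tilt 0.18 F [ 0.5 -0.1 -0. ] gap 0.852 q6 -2.11
```

View pics/w15.png

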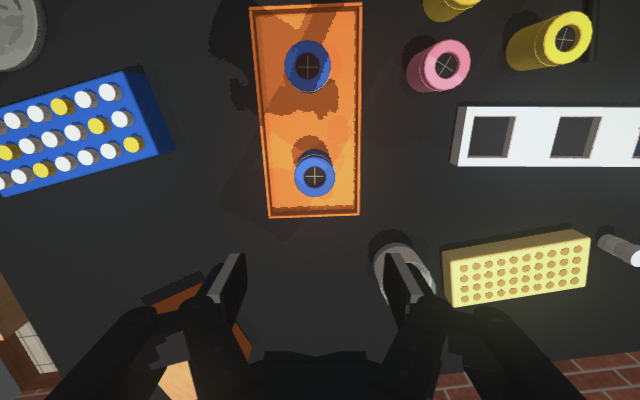

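View pics/c15.png

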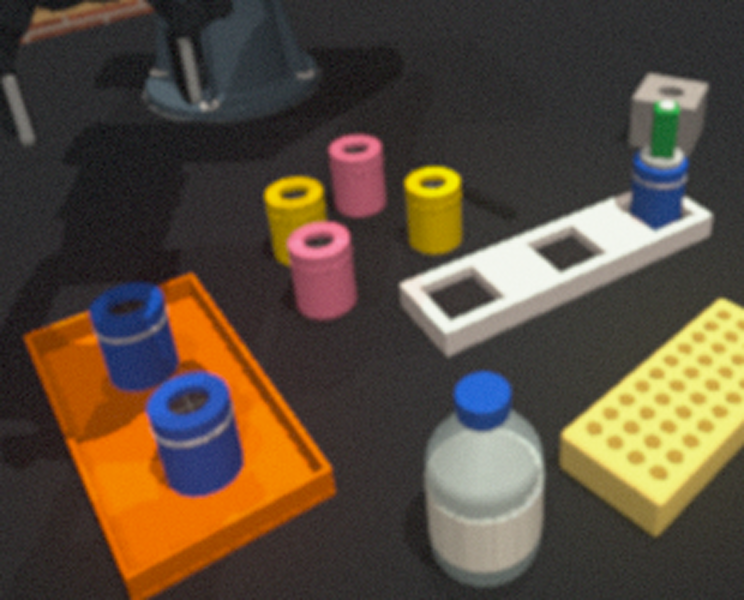

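View pics/t15.png

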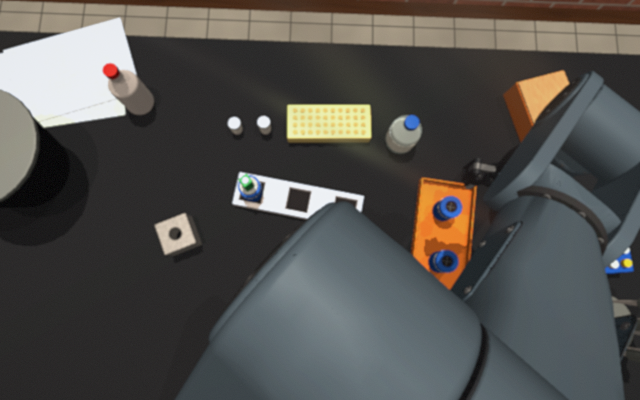

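```bash
python3 - <<'E'
from h import *
d=[px('t15',u,v)[2] for u in range(244,254) for v in range(178,190)]
print(np.round(np.percentile(d,[80,90,97]),4),'expect .136')
manip.sign_off()
E
```

```text
[0.1356 0.1366 0.1383] expect .136
the job is handed in; nothing more can be done
```

The job is done and handed in at about 24 s of the 72 s limit. The gauge is standing fully home in adapter 3, and adapters 1 and 2 are upright in the orange tray.

- **Finding the sound adapter:** I tried adapter 3 first. The gauge passed the 25 mm stop with no resistance, and its collar landed at about 55 mm. The landing took roughly 5 N, under the 15 N limit. I did not gauge adapters 1 and 2, since only one of the three is sound.
- **Rejects:** I moved adapter 2 first, then adapter 1. Each touched down in the tray with a reading of about 6 N or less before release.
- **Last checks:** The pictures show the gauge's collar seated on adapter 3 in its rack pocket, and both rejects upright in the tray. The rack, tip rack, vials, bottle and look-alikes look undisturbed. In the last pictures the arm hid or cropped out some of the bench, including most of the marker. The depth reading of the gauge's top was about 0.136 m, which matches the height expected when it is fully home. None of the checks failed. The position readings disagreed with each other by 1–2 mm, which stayed within the clearances.

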